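# Draw the driver board from the rack and show its solder side

### The job

Take the circuit board with the finned heat sink by that heat sink and draw it straight up out of the grooves of the rack. Once it is clear of the rack, and not before, lean it over about half way to flat or further, so that its dark green solder side faces up for inspection. Finish while still holding it there by the heat sink, at rest, wholly higher than the rack and touching neither the rack nor the other boards; leave the other two boards standing in their grooves and do not disturb the jar to the right of the rack.

Things in the scene. Friction and masses are not known exactly. Their poses are not given: they have to be found in the camera images.
- rack: Black plastic board rack, fixed, 150 (x) x 148 (y) x 85 mm high, open on top, floor inside 12 mm up. Its two cheeks (y = +-66 mm) have facing vertical grooves, 10 mm apart in x (-60, -50 .. +60 mm), 5 mm wide, 6 mm deep, ending 82 mm above the bench. Steel tie rods at x = +-71 mm. Origin: centre of the footprint, on the bench; x along the row of grooves (across the boards), z up.
- driver_board: The only board with a heat sink; 2.4 (x) x 120 (y) x 100 mm (z), 0.14 to 0.23 kg in all. Stands in the grooves at x = -40, 0 or +40 mm of the rack, on its floor, leaning up to 3 degrees, free to slide up. Origin: middle of the bottom edge. +x: out of the dark green solder side (at the start the rack's +x); -x: out of the tan side with parts up to 24 mm deep; z: to the heat sink edge.
- heat_sink: Finned aluminium heat sink, part of the driver board and fixed to its component side: 14 mm thick (board x from -15 to -1 mm), 84 mm wide (y +-42 mm), z from 70 to 130 mm above the board's bottom edge, so that it stands 30 mm above the board's upper edge. Origin and axes as the board's. Flat and firm to grip across its thickness; 60 N does it no harm.
- sink_grip (a point): Grip point in the middle of the heat sink's projecting part: 8 mm from the board's middle plane on the component side, 118 mm above the bottom edge, i.e. 12 mm below the heat sink's top; board axes.
- corner_bl (a point): Bottom corner of the driver board at its y = +60 mm, z = 0.
- corner_br (a point): Bottom corner of the driver board at its y = -60 mm, z = 0.
- corner_tl (a point): Upper corner of the driver board at its y = +60 mm, z = 100 mm.
- corner_tr (a point): Upper corner of the driver board at its y = -60 mm, z = 100 mm.
- relay_board: Another board in the rack, with a row of four upright grey relays and no heat sink: 120 mm wide, 82 mm high, stands in another of the three grooves. Same axes as the driver board. Leave it.
- filter_board: Another board in the rack, with a round copper-wound choke and no heat sink: 120 mm wide, 76 mm high, stands in another of the three grooves. Same axes. Leave it.
- paste_jar: Round jar with a black lid, 48 mm across and 38 mm high, standing on the bench to the right of the rack. Origin: centre of its underside. Leave it.

How it is judged:
By the outcome, as a careful person would: the job done as asked, in the order asked, and still so for the second after the job is handed in, while the arm keeps its last pose, push and grip.
It also fails if it takes over 35 s, if anything falls off the work surface, if the arm or the gripper's body presses on something with over 40 N, if the wrist force passes 120 N, or if a joint passes its speed limit or range.

### The arm

A 6-joint arm with a two-finger parallel gripper is mounted at the origin on a cart in front of the work surface, level with it; the furniture and walls round the work are solid. World frame = base frame: x ahead of the robot, y to its left, z up, the work surface at z = 0. Lengths are in m, angles in rad, forces in N, time in s.
With the tool pointing down it reaches from about 0.275 to 0.75 m from the base axis. Payload 10.2 kg.
Tool frame: the origin (TCP) lies between the finger pads; the fingertips stand bot.finger_overhang ahead of it and the grasp point (between the pads) lies 2 mm behind it (bot.finger_overhang is the distance from the TCP to the fingertips, in m); z points along the fingers, y is the line along which they close (so a half turn about z gives the same grasp; the last joint's range is limited). The gripper opens to 88 mm and grips with 3 to 60 N. Pads are 18 mm wide; open, the fingers measure 123 mm over their backs; the gripper's body (75 mm by 187 mm) begins 45 mm behind the grasp point.
Start: joints at [-1.39, 0.313, 1.498, -0, 1.331, -0.223], TCP at [0.206, -0.483, 0.256] pointing down, gripper open.
Joint ranges: [-2.94, 2.94], [-0.97, 2.17], [0.19, 2.56], [-1.23, 4.37], [0.02, 3.11], [-2.88, 2.88]. Speed limits (rad/s): [2.39, 2.39, 3.01, 3.14, 3.14, 3.14].

### API

Orientations are given as a rotation vector (axis times angle).
In Python, from plant import bot gives the robot as it stands.
- The arm moves only by the shell command python3 -m jog 'ROWS' [OPENING] [FORCE]. ROWS is text: rows parted by semicolons, each of 4 numbers parted by spaces: the shift along the tool's x, y, z in mm, then the turn about the tool's z in rad. A call has 1 to 10 rows; each row shifts and turns the commanded pose from where the row before left it, along the tool's axes as they then stand; what a row does not reach is not made up. A row lasts 1/10 s, in which the tool goes at most 50 mm and 8.59 degrees, less where a joint would pass 70% of its speed; a pose out of reach is approached as far as the arm can. A call with a gripper value outside its range is refused whole. OPENING is the opening, from 0 (shut) to 1 (fully open), set as the call begins (- or left out, the last holds). The fingers move at their own pace and stop on an object; FORCE is the grip in N (left out, the last holds). Time passes only in rows, so rows that do not move let the fingers close. It gives the time, the measured TCP pose, the force, the opening and the grip force at its end, in the units of the state.
- bot.sense(): the state, without advancing time (a new reading comes with each control period).
- bot.get_image(name): name is "scene" or "top" or "wrist"; returns (picture, depth): 400x640x3 uint8, red, green, blue; 400x640 float32, m along the optical axis (not along the pixel's ray), 0 where there is no reading.
- bot.camera_params(name): a dict with "camera_matrix" (3x3 intrinsics, pixels), "extrinsics" (4x4, takes a point from world to camera coordinates); the wrist camera has in their place "mount" (4x4, takes a point from camera to tool coordinates, whose origin is the TCP and whose axes are the flange's). Camera axes: x right, y up, looking along -z (the intrinsics and any distortion apply to the point x, -y, -z); pixel columns grow to the right and rows downward; lengths in m; the calibration is good to about 2 mm. A picture is of the moment at which its call begins: read the wrist's pose just before it. camera_params takes no time and is no camera call.
- bot.finish_job(): hands the job in; it is judged then, once.
The state is a dict: "time_s": time; "joint_positions": joint angles; "joint_velocities": joint speeds; "joint_torque": joint torques, N m; "tool_pos": TCP position; "tcp_rot": TCP orientation; "contact_force": force on the tool from outside, world axes, zero at the start; "moment": the same for the moment, N m; "gripper_width": finger opening in m; "grip_force": force on a finger pad.
Only numpy, scipy, OpenCV 4.12 (cv2) and the standard library are available. Lean on these libraries where they do the work, as an engineer would, in place of code of your own. Each camera call takes 0.05 s, during which the arm holds its last target. There are 200 camera calls.

## Working session

There is one attempt and no reset: what is moved stays moved. The work goes in short steps, Python scripts to look and compute and a shell command to move; the robot and the scene stay as the last step left them, time stands still between calls to the robot, and variables do not carry over. Pictures are saved under pics/ and viewed, at most 10 in all, crops included, and the job is handed in when it is done.

```bash
mkdir -p pics
cat > h.py <<'E'
import numpy as np, cv2
from plant import bot
from scipy.spatial.transform import Rotation as R
def snap(n,f):
    s=bot.sense(); im,d=bot.get_image(n); cv2.imwrite(f,im[:,:,::-1]); np.savez(f[:-4],im=im,d=d,pos=s['tool_pos'],rot=s['tcp_rot']); return s,im,d
def cam2world(n,s=None):
    p=bot.camera_params(n)
    if n!='wrist': return p['camera_matrix'],np.linalg.inv(p['extrinsics'])
    T=np.eye(4);T[:3,:3]=R.from_rotvec(s['tcp_rot']).as_matrix();T[:3,3]=s['tool_pos']
    return p['camera_matrix'],T@p['mount']
def cloud(n,d,s=None):
    K,T=cam2world(n,s);v,u=np.mgrid[:d.shape[0],:d.shape[1]]
    P=np.stack([(u-K[0,2])/K[0,0]*d,-(v-K[1,2])/K[1,1]*d,-d],-1)
    return P@T[:3,:3].T+T[:3,3]
E
python3 - <<'E'
from h import *
for n in('scene','top'):
    s,im,d=snap(n,f'pics/{n}0.png'); p=bot.camera_params(n); print({k:(np.round(v,3).tolist() if not isinstance(v,str) else v) for k,v in p.items()}, (d>0).mean())
print(bot.finger_overhang, s['tcp_rot'], s['time_s'], bot.camera_params('wrist')['mount'].round(3).tolist())
E
```

```text
{'camera_matrix': [[485.634, 0.0, 322.947], [0.0, 485.634, 195.695], [0.0, 0.0, 1.0]], 'extrinsics': [[0.836, -0.549, 0.005, -0.673], [0.225, 0.351, 0.909, -0.068], [-0.501, -0.758, 0.417, -0.96], [0.0, 0.0, 0.0, 1.0]]} 0.995890625
{'camera_matrix': [[451.506, 0.0, 321.806], [0.0, 451.506, 200.716], [0.0, 0.0, 1.0]], 'extrinsics': [[0.089, -0.996, -0.002, -0.46], [0.975, 0.087, 0.204, -0.475], [-0.203, -0.02, 0.979, -0.861], [0.0, 0.0, 0.0, 1.0]]} 0.9958515625
0.017 [-3.07655069e+00 -6.29769446e-01 -1.29660932e-05] 0.05 [[0.0, 0.95, 0.313, 0.081], [1.0, -0.0, 0.0, -0.0], [0.0, 0.313, -0.95, -0.13], [0.0, 0.0, 0.0, 1.0]]
```

View pics/scene0.png

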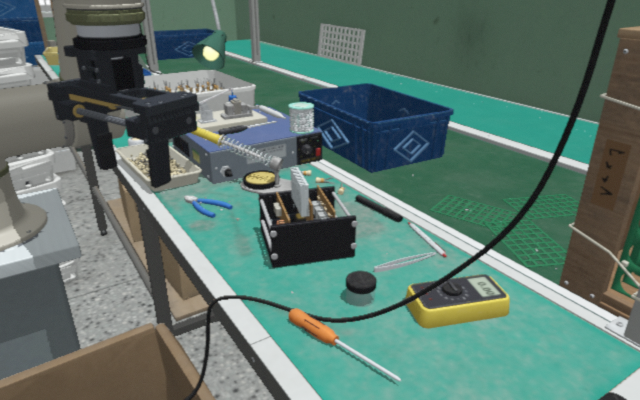

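View pics/top0.png

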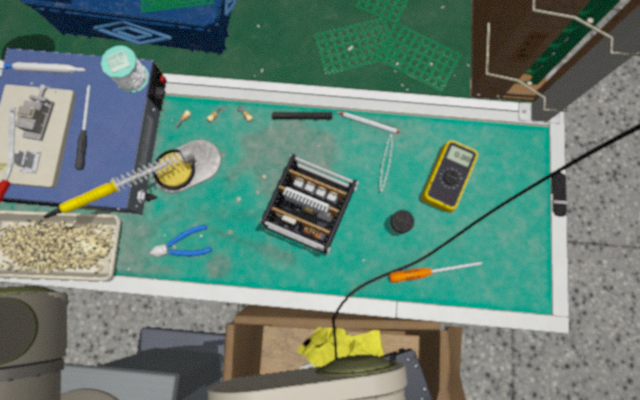

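Scene: the rack sits at about (305,225), with the finned sink standing up at (299,195) in the middle groove and the jar at (360,283). Top: rack at (310,203), sink at about (307,202), jar at (401,222).

Run:
```python
from h import *
for n in('scene','top'):
    z=np.load(f'pics/{n}0.npz');P=cloud(n,z['d']);im=z['im']
    box=np.zeros(P.shape[:2],bool)
    if n=='top': box[145:260,250:365]=1
    else: box[155:275,250:365]=1
    for lo,hi in((.12,.16),(.078,.09),(.09,.118)):
        m=box&(P[...,2]>lo)&(P[...,2]<hi); q=P[m]
        if len(q)<5: continue
        r=cv2.minAreaRect((q[:,:2]*1000).astype(np.float32))
        print(n,lo,len(q),np.round(r[0],1),np.round(r[1],1),round(r[2],1),'zmax',np.percentile(q[:,2],[50,95,100]).round(4), np.round(cv2.boxPoints(r)).tolist())
    print('bench z',np.median(P[box&(P[...,2]<.02)][:,2]))
    c=cv2.resize(im[145:260,250:365] if n=='top' else im[155:275,250:365],(560,560),interpolation=cv2.INTER_CUBIC); cv2.imwrite(f'pics/{n}c.png',c[:,:,::-1])
a=cv2.imread('pics/scenec.png');b=cv2.imread('pics/topc.png');cv2.imwrite('pics/both.png',cv2.resize(np.hstack([a,b]),(800,400)))
```

```text
scene 0.12 336 [ 495.9 -389.4] [86.6 14.2] 71.9 zmax [0.1381 0.1424 0.1435] [[476.0, -428.0], [489.0, -433.0], [516.0, -350.0], [503.0, -346.0]]
scene 0.078 1155 [ 541.4 -285.6] [371.9 150.3] 71.8 zmax [0.0832 0.0883 0.09  ] [[412.0, -439.0], [555.0, -486.0], [671.0, -133.0], [528.0, -85.0]]
scene 0.09 368 [ 515.9 -399.3] [118.3  57.7] 71.5 zmax [0.1001 0.1153 0.1179] [[470.0, -446.0], [524.0, -465.0], [562.0, -352.0], [507.0, -334.0]]
bench z 0.0023315822458742086
top 0.12 348 [ 495.5 -388.3] [83.5 14.5] 71.8 zmax [0.1402 0.1435 0.1453] [[476.0, -426.0], [489.0, -430.0], [515.0, -351.0], [502.0, -346.0]]
top 0.078 1169 [ 505.2 -390.7] [143.5 149.6] 71.9 zmax [0.0839 0.088  0.0899] [[412.0, -436.0], [554.0, -482.0], [599.0, -346.0], [456.0, -299.0]]
top 0.09 294 [ 504.2 -391.1] [119.7  82.5] 71.7 zmax [0.0973 0.1153 0.1173] [[446.0, -435.0], [525.0, -461.0], [562.0, -347.0], [484.0, -321.0]]
bench z 0.00221926428566388
```

View pics/both.png

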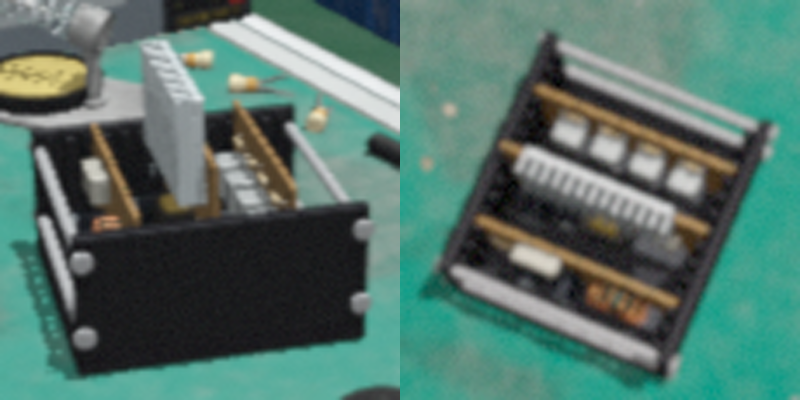

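The cropped views show the parts sides facing the robot (down in the top crop). So rack +x, the solder side, points away at a yaw of about -18°, and the driver board is in the middle groove with the relay board beyond it and the filter board nearer. The sink top measures 142 mm in both views, as expected for 12 + 130 mm.

The rows can't tilt the tool directly. With the gripper empty, I'll see what the arm does at the edge of its reach.

```bash
python3 -m jog '0 0 -50 0;0 0 -50 0;0 0 -50 0;0 0 -50 0;0 0 -50 0;0 0 -50 0'; python3 -c "
from h import *
s=bot.sense();print(np.round(s['joint_positions'],3),R.from_rotvec(s['tcp_rot']).as_matrix().round(3).tolist())"
```

```text
time_s: 0.7
tool_pos: [0.2061, -0.482, 0.5577]
tcp_rot: [-3.078, -0.63, 0.0]
contact_force: [-0.9, -1.4, 0.7]
gripper_width: 0.088
grip_force: 0.0
[-1.39   0.355  0.663 -0.     2.124 -0.223] [[0.92, 0.393, -0.0], [0.393, -0.92, 0.0], [-0.0, -0.0, -1.0]]
```

```bash
for i in 1 2; do python3 -m jog '0 0 -50 0;0 0 -50 0;0 0 -50 0' | head -3; python3 -c "
from h import *
s=bot.sense();print(np.round(s['joint_positions'],3),R.from_rotvec(s['tcp_rot']).as_matrix().round(3).tolist())"; done
```

```text
time_s: 1.0
tool_pos: [0.1962, -0.4614, 0.6436]
tcp_rot: [3.069, 0.628, 0.006]
[-1.405  0.49   0.186  0.007  2.457 -0.233] [[0.92, 0.393, 0.006], [0.393, -0.92, -0.008], [0.002, 0.01, -1.0]]
time_s: 1.3
tool_pos: [0.1695, -0.398, 0.6967]
tcp_rot: [3.02, 0.618, 0.019]
[-1.45   0.37   0.187  0.029  2.526 -0.258] [[0.92, 0.392, 0.024], [0.393, -0.918, -0.055], [0.0, 0.06, -0.998]]
```

```bash
cat > st.py <<'E'
from h import *
s=bot.sense();M=R.from_rotvec(s['tcp_rot']).as_matrix()
print(s['time_s'],np.round(s['joint_positions'],3),'p',np.round(s['tool_pos'],4),'x',M[:,0].round(3),'y',M[:,1].round(3),'z',M[:,2].round(3),'tilt',np.degrees(np.arccos(-M[2,2])).round(1),np.round(s['contact_force'],1),s['gripper_width'],s['grip_force'])
E
for i in 1 2; do python3 -m jog '0 50 0 0;0 50 0 0;0 50 0 0;0 50 0 0' >/dev/null; python3 st.py; done
```

```text
1.7 [-1.386  0.549  0.188  0.032  2.296 -0.196] p [ 0.221  -0.5183  0.6141] x [0.92  0.393 0.   ] y [ 0.39  -0.914  0.11 ] z [ 0.043 -0.101 -0.994] tilt 6.3 [ 0.8 -0.2  0.2] 0.08836625336705071 0.0
2.1 [-1.357  0.685  0.188  0.04   2.088 -0.167] p [ 0.2592 -0.6075  0.5396] x [0.92  0.393 0.   ] y [ 0.386 -0.904  0.182] z [ 0.072 -0.167 -0.983] tilt 10.5 [ 0.1  0.6 -1.3] 0.08802583415358957 0.0
```

The rows tilt the tool outward by about 1° each at the reach limit, and the tilt stays. That is how I can lean the board later. Now I need to undo this 10.5° by pushing against the inner limit.

```bash
python3 -m jog '0 -50 10 0;0 -50 10 0;0 -50 10 0;0 -50 10 0;0 -50 10 0;0 -50 10 0;0 -50 10 0' >/dev/null; python3 st.py;  python3 -m jog '0 -50 0 0;0 -50 0 0;0 -50 0 0' >/dev/null; python3 st.py
```

```text
2.8 [-1.509 -0.15   1.546  0.062  1.573 -0.337] p [ 0.1532 -0.3633  0.4391] x [0.919 0.393 0.   ] y [ 0.387 -0.904  0.183] z [ 0.072 -0.168 -0.983] tilt 10.5 [-0.4 -0.9  1.4] 0.08810605014499925 0.0
3.1 [-1.777 -0.54   1.859  0.106  1.672 -0.594] p [ 0.0959 -0.2278  0.4121] x [0.919 0.395 0.   ] y [ 0.388 -0.903  0.183] z [ 0.072 -0.168 -0.983] tilt 10.5 [-1.3  0.7  1.6] 0.0879706419725464 0.0
```

```bash
python3 -m jog '0 40 30 0;0 0 50 0;0 0 50 0;0 0 50 0' >/dev/null; python3 st.py;  python3 -m jog '0 -20 30 0;0 -20 0 0;0 -20 0 0' >/dev/null; python3 st.py
```

```text
3.5 [-1.605 -0.264  2.139  0.087  1.099 -0.471] p [ 0.1242 -0.296   0.2418] x [ 0.92   0.393 -0.001] y [ 0.386 -0.904  0.185] z [ 0.072 -0.17  -0.983] tilt 10.6 [-0.  -1.5 -0.5] 0.08791798066325744 0.0
3.8 [-1.72  -0.383  2.323  0.111  1.051 -0.602] p [ 0.1032 -0.2458  0.2017] x [0.919 0.394 0.002] y [ 0.387 -0.904  0.18 ] z [ 0.073 -0.165 -0.984] tilt 10.4 [-0.8  0.2 -0.1] 0.088016488443378 0.0
```

```bash
python3 -m jog '0 0 30 0;0 0 30 0;0 -20 0 0;0 -20 0 0' >/dev/null; python3 st.py;  python3 -m jog '0 -20 0 0;0 -20 0 0' >/dev/null; python3 st.py
```

```text
4.2 [-1.81  -0.354  2.505  0.147  0.853 -0.733] p [ 0.0922 -0.2198  0.1354] x [0.919 0.394 0.003] y [ 0.388 -0.904  0.179] z [ 0.073 -0.164 -0.984] tilt 10.3 [-0.2 -0.4  0.5] 0.08842404657298085 0.0
4.4 [-1.952 -0.508  2.565  0.153  0.963 -0.865] p [ 0.0795 -0.192   0.1373] x [0.919 0.393 0.   ] y [ 0.387 -0.905  0.177] z [ 0.07  -0.163 -0.984] tilt 10.2 [ 0.2 -0.1  0.8] 0.08786740203803346 0.0
```

```bash
python3 -m jog '0 10 0 -.15;0 0 0 -.15;0 0 0 -.15;0 0 0 -.15;0 0 0 -.15;0 0 0 -.15;0 0 0 -.15;0 0 0 -.15;0 0 0 -.15;0 0 0 -.15' >/dev/null; python3 st.py;  python3 -m jog '40 0 0 0;40 0 0 0' >/dev/null; python3 st.py; python3 -c "
from h import *
s,im,d=snap('scene','pics/s2.png');"
```

```text
5.4 [-1.896 -0.456  2.54   0.148  0.93  -2.316] p [ 0.0837 -0.2014  0.139 ] x [-0.327  0.929 -0.176] y [0.943 0.334 0.012] z [ 0.07  -0.162 -0.984] tilt 10.2 [ 0.6 -0.2  0.6] 0.08801418985867474 0.0
5.6 [-2.161 -0.778  2.564  0.137  1.277 -2.533] p [ 0.0711 -0.1567  0.163 ] x [-0.326  0.933 -0.152] y [0.943 0.332 0.014] z [ 0.063 -0.139 -0.988] tilt 8.8 [ 0.3 -0.8  1.1] 0.08835823321330215 0.0
```

View pics/s2.png

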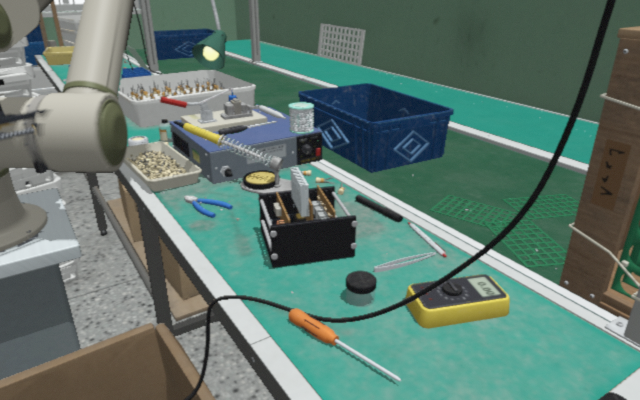

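The scene picture shows the arm folded back at the left, clear of everything, with the rack at (305,225) unchanged. Inner pushes do reduce the lean.

```bash
python3 -m jog '20 0 40 0;20 0 40 0' >/dev/null; python3 st.py; python3 -m jog '20 0 40 0;20 0 40 0' >/dev/null; python3 st.py
```

```text
5.85 [-1.869 -0.482  2.563  0.091  0.96  -2.245] p [ 0.0843 -0.1804  0.1329] x [-0.319  0.939 -0.126] y [0.947 0.322 0.001] z [ 0.042 -0.118 -0.992] tilt 7.2 [-0.5 -0.5  0.4] 0.08797252769548489 0.0
6.05 [-1.691 -0.159  2.563  0.06   0.664 -2.071] p [ 0.1016 -0.1997  0.0841] x [-0.327  0.941 -0.083] y [0.945 0.328 0.001] z [ 0.028 -0.078 -0.997] tilt 4.8 [-1.3 -1.2  0.2] 0.08784998045056752 0.0
```

```bash
python3 -m jog '45 0 -10 0;45 0 -10 0' >/dev/null; python3 st.py; python3 -m jog '20 0 40 0;20 0 40 0' >/dev/null; python3 st.py
```

```text
6.25 [-1.76  -0.467  2.563  0.028  1.024 -2.11 ] p [ 0.095  -0.1523  0.1294] x [-0.329  0.944 -0.031] y [0.944 0.329 0.01 ] z [ 0.02  -0.026 -0.999] tilt 1.9 [-0.8 -0.3  1.8] 0.08842128488796618 0.0
6.45 [-1.567 -0.218  2.563 -0.01   0.754 -1.89 ] p [ 0.1155 -0.1717  0.0935] x [-0.325  0.945 -0.039] y [ 0.946  0.324 -0.02 ] z [-0.007 -0.043 -0.999] tilt 2.5 [-0.4 -1.3 -0.2] 0.08805427428021068 0.0
```

```bash
python3 -m jog '-20 0 -40 .13;-20 0 -40 .13;-10 0 -40 .13;-10 0 -40 .13;-10 0 -20 .124' >/dev/null; python3 st.py
cat > goal.py <<'E'
import sys; from h import *
s=bot.sense();M=R.from_rotvec(s['tcp_rot']).as_matrix()
g=np.array([float(a) for a in sys.argv[1:4]]); print('shift mm',(M.T@(g-s['tool_pos'])*1000).round(1),'y az',np.degrees(np.arctan2(M[1,1],M[0,1])).round(2),'lean rackx/y deg',np.degrees(M[:,2]@[[.951,.309],[-.309,.951],[0,0]]).round(2))
E
python3 goal.py .4957 -.3889 .26
```

```text
6.95 [-1.524 -0.349  2.098 -0.007  1.368 -1.207] p [ 0.1258 -0.2342  0.2741] x [ 0.31   0.95  -0.026] y [ 0.951 -0.31   0.002] z [-0.006 -0.025 -1.   ] tilt 1.5 [-0.2  0.4 -0.2] 0.08801447537041521 0.0
shift mm [-31.8 399.6  15.9] y az -18.08 lean rackx/y deg [ 0.13 -1.49]
```

```bash
python3 -m jog '-3 40 1.5 0;-3 40 1.5 0;-3 40 1.5 0;-3 40 1.5 0;-3 40 1.5 0;-3 40 1.5 0;-3 40 1.5 0;-3 40 1.5 0;-4 40 2 0;-4 40 2 0' >/dev/null;  python3 -m jog '0 0 0 0;0 0 0 0' >/dev/null; python3 goal.py .4957 -.3889 .26; python3 st.py
python3 - <<'E'
from h import *
s,im,d=snap('wrist','pics/w1.png'); P=cloud('wrist',d,s)
M=R.from_rotvec(s['tcp_rot']).as_matrix()
A=np.array([.951,-.309]);B=np.array([.309,.951])
q=P[(P[...,2]>.119)&(P[...,2]<.16)&(abs((P[...,:2]-[.4957,-.3889])@A)<.035)]
r=cv2.minAreaRect((q[:,:2]*1000).astype(np.float32));print(len(q),r,np.percentile(q[:,2],[5,50,95]))
E
```

```text
shift mm [-4.1 -0.2 -5.7] y az -17.77 lean rackx/y deg [-0.09 -1.21]
8.15 [-0.838  0.546  1.158 -0.019  1.428 -0.525] p [ 0.4971 -0.3851  0.2542] x [ 0.305  0.952 -0.021] y [ 0.952 -0.305 -0.002] z [-0.008 -0.02  -1.   ] tilt 1.2 [ 0.3  1.  -0.1] 0.08790054971280349 0.0
1400 ((495.51434326171875, -388.6947021484375), (84.12652587890625, 13.731444358825684), 71.7397689819336) [0.12768193 0.14165716 0.14336875]
```

View pics/w1.png

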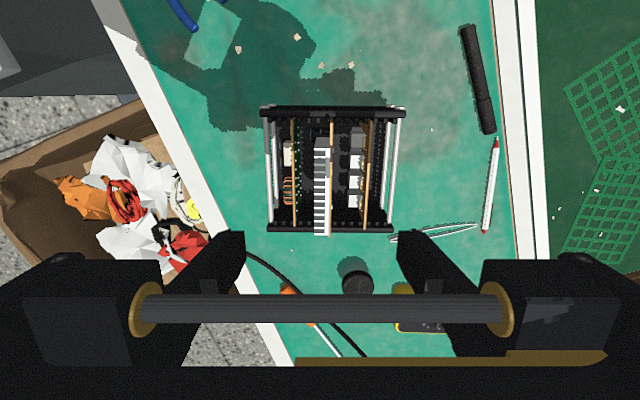

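The wrist view shows the sink at about (322,190), centred between the fingers. The sink is on the robot side of its board and the jar is at (357,278). All three cameras agree on the sink's centre to within 1 mm, so I'll descend.

```bash
python3 -m jog '-1 0 26 -.008;0 0 26 0;0 0 26 0;0 0 24 0;0 0 15 0;0 0 0 0;0 0 0 0' .6 >/dev/null; python3 st.py; python3 goal.py .4955 -.3887 .132
```

```text
8.9 [-0.846  0.637  1.31  -0.02   1.182 -0.534] p [ 0.4946 -0.3893  0.1412] x [ 0.299  0.954 -0.023] y [ 0.954 -0.299  0.001] z [-0.006 -0.022 -1.   ] tilt 1.3 [ 0.2 -0.5  0.7] 0.05315475829189787 0.0
shift mm [1.1 0.7 9.2] y az -17.4 lean rackx/y deg [ 0.09 -1.32]
```

```bash
python3 -m jog '1 0.7 9 .015;0 0 0 0' >/dev/null; python3 goal.py .4955 -.3887 .132; python3 -m jog '0 0 0 0;0 0 0 0;0 0 0 0;0 0 0 0;0 0 0 0;0 0 0 0;0 0 0 0' 0 20 >/dev/null;python3 st.py; python3 -m jog '0 0 0 0;0 0 0 0;0 0 0 0' 0 50 >/dev/null; python3 st.py
```

```text
shift mm [-0.2  0.1 -1.1] y az -18.28 lean rackx/y deg [ 0.02 -1.26]
9.8 [-0.844  0.649  1.316 -0.02   1.164 -0.518] p [ 0.4959 -0.389   0.1315] x [ 0.313  0.95  -0.023] y [ 0.95  -0.313  0.002] z [-0.005 -0.022 -1.   ] tilt 1.3 [ 3.8 -0.9 -1.6] 0.01442864671896373 19.73090674728155
10.1 [-0.844  0.649  1.316 -0.02   1.164 -0.518] p [ 0.496  -0.389   0.1315] x [ 0.313  0.95  -0.023] y [ 0.95  -0.313  0.002] z [-0.005 -0.022 -1.   ] tilt 1.3 [ 5.6 -1.2 -1.1] 0.013858158192469302 49.48537163436413
```

```bash
python3 -m jog '-.2 .3 -10 0;-.3 .2 -15 0;-.4 0 -15 0' >/dev/null;python3 st.py; python3 -m jog '-.4 0 -18 0;-.4 0 -18 0;-.4 0 -18 0;-.4 0 -18 0;-.4 0 -18 0;-.4 0 -18 0' >/dev/null; python3 st.py
```

```text
10.4 [-0.844  0.61   1.273 -0.02   1.249 -0.519] p [ 0.4956 -0.3887  0.1712] x [ 0.313  0.95  -0.021] y [ 0.95  -0.313 -0.001] z [-0.008 -0.02  -1.   ] tilt 1.2 [ 1.4 -0.9 -1.5] 0.013620790268507644 49.39772240817547
11.0 [-0.844  0.536  1.11  -0.02   1.487 -0.524] p [ 0.4953 -0.3886  0.2795] x [ 0.313  0.949 -0.022] y [ 0.95  -0.313 -0.002] z [-0.009 -0.02  -1.   ] tilt 1.2 [ 0.1 -0.1 -2. ] 0.013686913395513794 49.359607212245464
```

```bash
python3 -m jog '0 0 -40 .05;0 0 -40 .1;0 0 -40 .1;0 0 -40 .1;0 0 -40 0' >/dev/null; python3 st.py
python3 - <<'E'
from h import *
a=[]
for n in('scene','top'):
    z=np.load(f'pics/{n}0.npz' if n=='top' else 'pics/s2.npz');d=z['d'];P=cloud(n,d)[d>0];a.append(P)
P=np.vstack(a);r=np.hypot(P[:,0],P[:,1]);az=np.degrees(np.arctan2(P[:,1],P[:,0]))
for A in range(-90,0,10):
    print(A,[round(float(P[m][:,2].max()),2) if (m:=(az>=A)&(az<A+10)&(r>=q)&(r<q+.1)).any() else None for q in np.arange(.4,1.2,.1)])
E
```

```text
11.5 [-0.838  0.587  0.514 -0.022  2.03  -0.176] p [ 0.4964 -0.3841  0.4807] x [ 0.622  0.783 -0.021] y [ 0.783 -0.622  0.006] z [-0.008 -0.02  -1.   ] tilt 1.2 [ 0.4 -1.1 -0.7] 0.013690029403667045 49.3609419465065
-90 [None, None, None, -0.18, -0.29, -0.75, -0.74, -0.75]
-80 [-0.31, -0.32, -0.32, -0.17, 0.01, 0.01, -0.75, -0.75]
-70 [0.55, 0.54, 0.35, 0.01, 0.02, 0.01, 0.01, None]
-60 [0.55, 0.54, 0.02, 0.05, 0.13, 0.44, 0.44, 0.3]
-50 [0.01, 0.09, 0.14, 0.09, 0.05, 0.05, 0.4, 0.4]
-40 [0.01, 0.09, 0.15, 0.08, 0.02, 0.01, 0.0, 0.23]
-30 [0.02, 0.01, 0.01, 0.02, 0.02, 0.0, -0.0, -0.0]
-20 [0.02, 0.09, 0.08, 0.02, 0.13, 0.13, 0.13, -0.01]
-10 [0.12, 0.12, 0.16, 0.16, 0.13, 0.13, 0.13, 0.13]
```

```bash
python3 -m jog '0 0 -50 0;0 0 -50 0;0 0 -50 0;0 0 -50 0;0 0 -50 0;0 0 -50 0' >/dev/null; python3 st.py; python3 -m jog '0 50 0 0;0 50 0 0;0 50 0 0;0 50 0 0' >/dev/null; python3 st.py
```

```text
12.1 [-0.876  0.489  0.188 -0.007  2.385 -0.213] p [ 0.4112 -0.313   0.6441] x [ 0.62   0.784 -0.021] y [ 0.783 -0.617  0.077] z [ 0.047 -0.064 -0.997] tilt 4.6 [-0.6  0.2 -1.5] 0.013755077561667186 49.874578742310405
12.5 [-0.845  0.644  0.189  0.005  2.167 -0.174] p [ 0.497  -0.3832  0.5622] x [ 0.62   0.784 -0.021] y [ 0.778 -0.612  0.14 ] z [ 0.097 -0.103 -0.99 ] tilt 8.1 [-0.3 -0.1 -2.8] 0.01356571696050755 49.8742060828954
```

```bash
python3 -m jog '0 35 -35 0;0 35 -35 0;0 35 -35 0;0 35 -35 0' >/dev/null; python3 st.py;  python3 -m jog '0 25 -43 0;0 25 -43 0;0 25 -43 0;0 25 -43 0' >/dev/null; python3 st.py
```

```text
12.9 [-0.853  0.588  0.187  0.027  2.127 -0.17 ] p [ 0.4887 -0.3752  0.5993] x [ 0.62   0.785 -0.022] y [ 0.765 -0.598  0.238] z [ 0.174 -0.164 -0.971] tilt 13.8 [ 0.6 -0.1 -1.1] 0.013747059864618457 49.874425674788654
13.3 [-0.878  0.476  0.187  0.056  2.155 -0.175] p [ 0.4489 -0.3421  0.6618] x [ 0.62   0.785 -0.021] y [ 0.748 -0.582  0.319] z [ 0.238 -0.214 -0.947] tilt 18.7 [-0.6 -0.2 -1. ] 0.013306582369874961 49.87452085129917
```

```bash
for i in 1; do python3 -m jog '0 42 -26 0;0 42 -26 0;0 42 -26 0;0 42 -26 0;0 42 -26 0;0 42 -26 0;0 42 -26 0;0 42 -26 0' >/dev/null; python3 st.py; done;  python3 -m jog '0 35 -35 0;0 35 -35 0;0 35 -35 0;0 35 -35 0;0 35 -35 0;0 35 -35 0' >/dev/null; python3 st.py
```

```text
14.1 [-0.887  0.448  0.187  0.099  1.991 -0.16 ] p [ 0.4665 -0.3552  0.6935] x [ 0.62   0.785 -0.021] y [ 0.688 -0.53   0.497] z [ 0.379 -0.322 -0.868] tilt 29.8 [ 1.1  0.6 -1.3] 0.013679629373161582 49.87474291585386
14.7 [-0.939  0.313  0.187  0.163  1.986 -0.161] p [ 0.4159 -0.3133  0.7672] x [ 0.62   0.785 -0.021] y [ 0.626 -0.478  0.617] z [ 0.474 -0.395 -0.787] tilt 38.1 [-0.8 -0.  -0.7] 0.013864844465260392 49.875264493748546
```

```bash
python3 -m jog '0 50 0 0;0 50 0 0;0 50 0 0;0 50 0 0;0 50 0 0;0 50 0 0' >/dev/null; python3 st.py;  python3 -m jog '0 49 10 0;0 49 10 0;0 49 10 0;0 49 10 0;0 49 10 0;0 49 10 0;0 49 10 0;0 49 10 0' >/dev/null; python3 st.py
```

```text
15.3 [-0.897  0.417  0.188  0.154  1.729 -0.148] p [ 0.493  -0.3748  0.7493] x [ 0.62   0.785 -0.021] y [ 0.547 -0.413  0.728] z [ 0.563 -0.463 -0.685] tilt 46.8 [ 0.3 -0.2 -1.1] 0.01351402118585976 49.87572415731847
16.1 [-0.867  0.526  0.188  0.161  1.406 -0.147] p [ 0.5728 -0.4383  0.7369] x [ 0.62   0.785 -0.021] y [ 0.414 -0.305  0.857] z [ 0.666 -0.54  -0.514] tilt 59.1 [ 0.2 -0.4 -1.7] 0.013493011640337359 49.87612553872168
```

```bash
python3 -m jog '0 48 14 0;0 48 14 0;0 48 14 0;0 48 14 0;0 -10 -15 0;0 -10 -15 0;0 0 0 0;0 0 0 0;0 0 0 0;0 0 0 0' >/dev/null; python3 -m jog '0 0 0 0;0 0 0 0;0 0 0 0;0 0 0 0;0 0 0 0' >/dev/null; python3 st.py
python3 - <<'E'
from h import *
s,a,d=snap('scene','pics/f1.png');s,b,d=snap('wrist','pics/f2.png');cv2.imwrite('pics/f.png',cv2.resize(np.hstack([a,b]),(800,250),interpolation=cv2.INTER_AREA)[:,:,::-1])
print(np.abs(s['joint_velocities']).max())
E
```

```text
17.6 [-0.874  0.381  0.488  0.195  1.149 -0.187] p [ 0.5681 -0.4342  0.7387] x [ 0.62   0.785 -0.021] y [ 0.341 -0.245  0.908] z [ 0.707 -0.57  -0.419] tilt 65.2 [-0.5  0.9 -1.9] 0.013833541865258212 49.87621505744755
0.0014379538238064875
```

View pics/f.png

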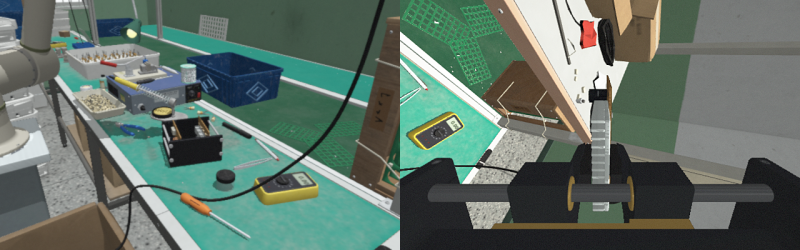

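The scene view shows the rack at (192,140) with the other two boards still standing and the jar in place at (226,176). The wrist view shows the sink at (600,155), in line between the fingers. The tool is at rest, 65° over with the solder side up, so I'm handing it in.

```bash
python3 -c "
from plant import bot
print(bot.finish_job())"
```

```text
the job is handed in; nothing more can be done
None
```

The job is handed in: I drew the driver board straight up out of the rack by its heat sink, leaned it about 65° only once it was clear, and hold it there at rest, solder side up and well above the rack, with the other two boards and the jar undisturbed (17.7 s of the 35 s allowed; no verdict was returned).

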